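# Stamp the job card and hold the stamp clear

### The arm

A 7-joint arm with a two-finger parallel gripper is mounted at the origin on the work surface. World frame = base frame: x ahead of the robot, y to its left, z up, the work surface at z = 0. Lengths are in mm, angles in rad, forces in N, time in s.
With the tool pointing down it reaches from about 425 to 875 mm from the base axis. Payload 4.7 kg.
Tool frame: the origin (TCP) lies at the very end of the fingers, on their centre line; the grasp point (between the pads) lies 19 mm behind it (arm.grasp_offset is the z of the grasp point in the tool frame, in mm); z points along the fingers, y is the direction in which the jaws open and shut (so a half turn about z gives the same grasp; the last joint's range is limited). The gripper opens to 85 mm and grips with 20 to 120 N. Pads are 22 mm wide; open, the fingers measure 114 mm over their backs; the gripper's body (76 mm by 85 mm) begins 54 mm behind the grasp point. The pads swing forward as they close: fully open they stand 13 mm farther back than shut.
Start: joints at [1.28, 0.321, -0.07, 1.45, 0.023, 1.371, -0.057], TCP at [195.046, -620.066, 231.349] pointing down, gripper open.
Joint ranges: [-2.86, 2.86], [-0.3, 2.09], [-1.38, 1.24], [0.06, 2.45], [-1.56, 4.7], [0.09, 2.05], [-2.69, 2.69]. Speed limits (rad/s): [2.57, 2.57, 3.14, 3.14, 3.14, 3.14, 3.14].

### API

Orientations are given as a unit quaternion [x, y, z, w].
In Python, from bench import arm gives the robot as it stands. Calls block until the motion is done:
- arm.move_ptp(position, orientation): joint-space move of the TCP to a pose.
- arm.move_linear(position, ori=None, rate=150): straight line of the TCP; ori=None keeps the orientation; rate is the mean speed in mm/s.
- arm.movej(angles): joint-space move.
- arm.grip(opening, squeeze=None): finger opening in mm; squeeze is the grip in N (None keeps the last); returns when the fingers have stopped.
- arm.sleep(seconds).
- arm.ik(position, orientation): joint angles nearest the present ones, or None.
- arm.camera(name): name is "scene" or "top" or "wrist"; returns a dict with "color" (480x640x3 uint8, blue, green, red), "depth" (480x640 float32, mm along the optical axis (not along the pixel's ray), 0 where there is no reading), "vertical_fov" (degrees; the focal length in pixels is half the picture's height over the tangent of half this angle, whatever the lens; pixels are square), "cx", "cy" (the principal point, pixels), "D" ([k1, k2, p1, p2, k3] as OpenCV has them; the pictures are not rectified), "rvec" (rotation vector, rad) and "tvec" (3), from world to camera coordinates, as OpenCV has them. Camera axes: x right, y down, z forward; pixel columns grow to the right and rows downward; lengths in mm; the calibration is good to about 2 mm. A picture is of the moment at which its call begins.
A pose or a line that the arm cannot do raises arm.PlanningError and nothing moves.
- arm.close_job(): hands the job in, once; it reports no verdict.
Readings, each from a call of its own:
- arm.read_clock(): time.
- arm.read_joint_positions(): joint angles.
- arm.read_dq(): joint speeds.
- arm.read_joint_torque(): joint torques, N m.
- arm.read_tcp_pos(): TCP position.
- arm.read_ee_rot(): TCP orientation.
- arm.read_ft_force(): force on the tool from outside, world axes, zero at the start.
- arm.read_ft_torque(): the same for the moment, N m.
- arm.read_opening(): finger opening in mm.
Only numpy, scipy, OpenCV 4.12 (cv2) and the standard library are available. Lean on these libraries where they do the work, as an engineer would, in place of code of your own. Each camera call takes 0.05 s, during which the arm holds its last target. There are 200 camera calls.

### The job

Sign off the job card on the clipboard with the self-inking stamp: stand the stamp centred and square in the empty printed box, push its head all the way down to the stop, let the head spring back up, then lift the stamp straight up, about 10 cm clear of the card. Finish there, still holding it level and motionless in the air above the box, so the print can be checked. Keep the stamp upright throughout, do not press its head down anywhere but in that box, and leave the other loose things on the bench standing or lying where they are.

Things in the scene. Friction and masses are not known exactly. Their poses are not given: they have to be found in the camera images.
- stamp: Self-inking office stamp, loose, about 170 g, upright on the bench. Origin: centre of the underside of its foot, z up. Plain grey foot 44 mm along its x, 62 mm along its y, 12 mm high; above it a narrower grey frame and the black head (see stamp_top), by whose flat sides it can be gripped, carried and pressed. The print reads the same either way round: a half turn makes no difference.
- stamp_top (a point): Centre of the top of the stamp's head, 92 mm above the foot's underside when the head is up, 76 mm when pressed; axes as stamp. The head is an upright black block, 36 mm along x, 54 mm along y, flat-sided from 5 to 60 mm below this point; its lower edge is 20 mm above the foot when up, 4 mm when pressed. It slides straight down on the frame.
- stamp_head (a joint): How far the stamp's head is pushed down, in m: 0 up, 0.016 at its stop. A spring pushes it up; pressing starts to move it at 3 N and it reaches the stop at 12 N.
- clipboard: Wooden A5 clipboard with the white job card, flat on the bench, fixed, 245 mm along its x, 166 mm along its y. Origin: on the bench under its middle, z up; +x points to the steel clip at the far end (18 mm high, 93 to 130 mm from the origin). The card's surface is 5 mm above the bench. Of the two equal printed boxes on it the one nearer the clip already bears a print, the other is empty.
- signoff_box (a point): Centre of the empty printed box, on the card's surface, 62 mm from the clipboard's origin along -x. The box is 60 mm along the clipboard's x and 78 mm along its y: the stamp's foot, its x along the clipboard's x, fits with an 8 mm margin all round. Axes as clipboard.
- knob_stamp: Bystander, loose: old hand stamp, a 26 x 50 mm wooden block with a turned wooden knob, 66 mm high. Origin: centre of underside.
- crystal_can: Bystander, loose: steel crystal oscillator can, 15 x 23 x 7 mm. Origin: centre of underside.
- probe_cap: Bystander, loose: orange probe tip cap standing upright, 16 mm across, 28 mm high. Origin: centre of underside.
- hex_spacer: Bystander, loose: brass hex spacer lying on a flat, 34 mm long along its x, 8 mm across flats. Origin: on the bench under its middle.
- jumper_tray: Bystander, loose: green plastic tray of jumpers, 80 x 130 x 22 mm. Origin: centre of underside.
- tweezers: Bystander, loose: steel tweezers lying along their x, 120 mm long, 9 mm high. Origin: on the bench under their middle.
- driver: Bystander, loose: slim precision screwdriver lying along its x, 157 mm long, 13 mm high. Origin: on the bench under its middle.
Mind the look-alikes: they are no part of the job. What is shaped like the stamp but orange or red is not meant.

How it is judged (in metres and radians):
On the way, in this order (a step that is already met when the one before it is completed fails the run):
1. the stamp stands on the card, centred and square in the empty box, with its head pressed down to the stop (value of joint stamp_head above 0.0145 m and contact force between stamp and clipboard above 2 N and x of stamp in the frame of signoff_box between -0.008 and 0.008 m and y of stamp in the frame of signoff_box between -0.008 and 0.008 m and angle between the x axis of stamp and the x axis of clipboard, either way round below 0.14 rad), for 0.1 s.
2. the head has sprung back up and the stamp is clear of the card (value of joint stamp_head below 0.003 m and height (world z) of stamp above 0.05 m and contact force between stamp and clipboard below 0.05 N), for 0.1 s.
At the end, for the whole second after the job is handed in: The fingers hold the stamp, its foot 70 to 150 mm above the card and within 40 mm of the box's centre from above, tilted under 5 degrees, motionless (under 10 mm/s, 0.1 rad/s), head up (under 3 mm down), clear of the clipboard; earlier pressed within 8 mm and 8 degrees of the box (height (world z) of stamp between 0.075 and 0.155 m and horizontal distance between stamp and signoff_box below 0.04 m and angle between stamp's own z axis and vertical below 0.09 rad and linear speed of stamp below 0.01 m/s and angular speed of stamp below 0.1 rad/s and value of joint stamp_head below 0.003 m and contact force between the fingers and stamp above 1 N and contact force between stamp and clipboard below 0.05 N); the arm keeps its last pose, push and grip.
It fails at once if the stamp's head is pressed more than half way down while the stamp is not standing in the empty box (value of joint stamp_head above 0.008 m and (height (world z) of stamp above 0.012 m or x of stamp in the frame of signoff_box above 0.01 m or x of stamp in the frame of signoff_box below -0.01 m or y of stamp in the frame of signoff_box above 0.01 m or y of stamp in the frame of signoff_box below -0.01 m)).
It fails at once if the stamp is tipped more than 15 degrees (angle between stamp's own z axis and vertical above 0.26 rad).
It fails at once if a bystander is shifted by more than 20 mm or knocked over (distance of any of knob_stamp, crystal_can, probe_cap, hex_spacer, jumper_tray, tweezers, driver from where it was at the start of the episode above 0.02 m or angle between any of knob_stamp, probe_cap's own z axis and vertical above 0.5 rad).
It also fails if it takes over 51 s, if anything falls off the work surface, if the arm or the gripper's body presses on something with over 40 N, if the wrist force passes 120 N, or if a joint passes its speed limit or range.

## Working session

There is one attempt and no reset: what is moved stays moved. The work goes in short steps, each a Python script; the robot and the scene stay as the last script left them, time stands still between calls to the robot, and variables do not carry over. Pictures are saved under pics/ and viewed, about 8 in all and at most 12, crops included, and the job is handed in when it is done.

```bash
mkdir -p pics; ls; cat > h.py <<'E'
import numpy as np, cv2
from bench import arm
def cam(n):
    c=arm.camera(n); h,w=c["color"].shape[:2]
    f=h/2/np.tan(np.radians(c["vertical_fov"])/2)
    c["K"]=np.array([[f,0,c["cx"]],[0,f,c["cy"]],[0,0,1.]]); c["D"]=np.array(c["D"],float)
    c["R"]=cv2.Rodrigues(np.array(c["rvec"],float))[0]; c["t"]=np.array(c["tvec"],float).ravel()
    return c
def ray(c,px):
    u=cv2.undistortPoints(np.array(px,float).reshape(-1,1,2),c["K"],c["D"]).reshape(-1,2)
    return -c["R"].T@c["t"], np.c_[u,np.ones(len(u))]@c["R"]
def plane(c,px,z):
    o,d=ray(c,px); return o+d*((z-o[2])/d[:,2])[:,None]
def cloud(c):
    h,w=c["depth"].shape; v,u=np.mgrid[:h,:w]
    p=cv2.undistortPoints(np.stack([u,v],-1).reshape(-1,1,2).astype(float),c["K"],c["D"]).reshape(-1,2)
    Z=c["depth"].reshape(-1,1); P=(np.c_[p,np.ones(len(p))]*Z-c["t"])@c["R"]
    P[Z[:,0]==0]=np.nan; return P.reshape(h,w,3)
E
python3 - <<'E'
from h import *
for n in("top","scene"):
    c=cam(n); cv2.imwrite(f"pics/{n}0.png",c["color"]); print(n,-c["R"].T@c["t"],c["K"][0,0])
print(arm.read_ee_rot(),arm.read_clock())
E
```

```text
pics
top [ 382.15395418   -5.77286141 1066.27665334] 450.44038380952327
scene [956.46221244 512.30940369 894.75530904] 446.6549102394095
[ 9.88404680e-01  1.51840338e-01 -1.66525974e-04 -8.20171066e-04] 0.1
```

View pics/top0.png

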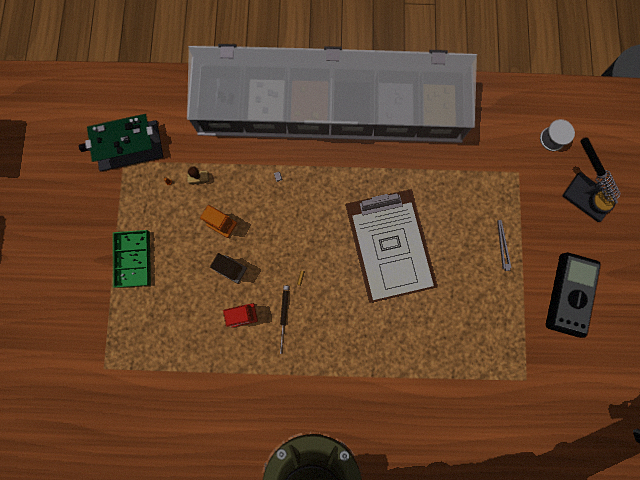

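View pics/scene0.png

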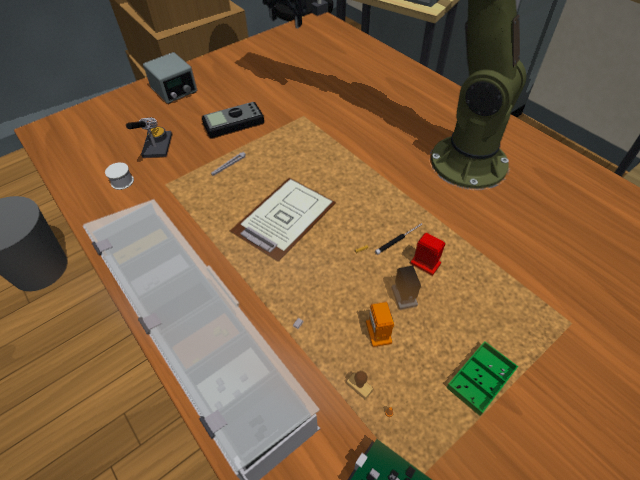

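The scene has three stamp-shaped items: orange (top view 217,220), black head on a grey foot (228,267) and red (240,315). The description fits only the black one. The clipboard is at about (390,245), with its clip up the image and the empty box at about (398,273). I'll measure both and confirm the stamp in a crop.

```bash
python3 - <<'E'
from h import *
c=cam("top"); s=cam("scene")
im=c["color"]; P=cloud(c)
def rect(xy): 
    r=cv2.minAreaRect(np.float32(xy)); b=cv2.boxPoints(r); return r,b
# stamp head top
sub=np.zeros(im.shape[:2],bool); sub[245:290,200:255]=1
z=P[...,2]
print("z hist",np.histogram(z[sub],bins=[-5,5,10,15,25,60,80,85,90,95,100]))
m=sub&(z>84)&(z<100); print("z med",np.median(z[m])); v,u=np.nonzero(m)
w=P[m][:,:2]; print("cloud head",rect(w)[0])
# colour-edge: dark mask in depth of top, rays to plane 92
mm=cv2.morphologyEx(m.astype(np.uint8),cv2.MORPH_OPEN,np.ones((3,3)))
q=cv2.findContours(mm,0,2)[0]; q=max(q,key=cv2.contourArea).reshape(-1,2); print("px",q.mean(0),rect(plane(c,q,92)[:,:2])[0])
for n,k in(("top",c),("scene",s)):
    P2=cloud(k); z2=P2[...,2]
    near=(np.hypot(P2[...,0]-w[:,0].mean(),P2[...,1]-w[:,1].mean())<50)
    print(n,"head top",rect(P2[near&(z2>87)&(z2<98)][:,:2])[0],"foot",rect(P2[near&(z2>9)&(z2<15)][:,:2])[0])
# clipboard: white card
for n,k,roi in(("top",c,(185,310,335,445)),("scene",s,(165,270,220,345))):
    hsv=cv2.cvtColor(k["color"],cv2.COLOR_BGR2HSV); 
    wm=((hsv[...,2]>150)&(hsv[...,1]<50)).astype(np.uint8); r=np.zeros_like(wm); a,b,e,f=roi; r[a:b,e:f]=wm[a:b,e:f]
    cs,hi=cv2.findContours(r,cv2.RETR_CCOMP,cv2.CHAIN_APPROX_NONE)
    for i,x in enumerate(cs):
        if cv2.contourArea(x)>150: 
            rr=rect(plane(k,x,5)[:,:2]); print(n,"hole" if hi[0][i][3]>=0 else "outer",np.round(rr[0][0],1),np.round(rr[0][1],1),round(rr[0][2],1),"px",x.reshape(-1,2).mean(0).round())
A=cv2.resize(c["color"][195:335,190:310],(400,466),interpolation=3)
B=cv2.resize(s["color"][225:355,355:455],(358,466),interpolation=3)
cv2.imwrite("pics/crop1.png",np.hstack([A,B]))
E
```

```text
z hist (array([1838,   43,   77,   10,   39,   34,   42,  131,  237,    9]), array([ -5,   5,  10,  15,  25,  60,  80,  85,  90,  95, 100]))
z med 90.86022388228376
cloud head ((478.71832275390625, 205.97547912597656), (54.09541702270508, 35.81922149658203), 63.26189422607422)
px [223.13636364 264.61363636] ((478.0359191894531, 204.6065216064453), (53.64963912963867, 35.540122985839844), 63.462974548339844)
top head top ((478.2153015136719, 205.43870544433594), (53.20632553100586, 34.87470245361328), 65.32809448242188) foot ((477.92547607421875, 205.2917938232422), (61.304954528808594, 44.04413986206055), 63.00929641723633)
scene head top ((483.2130432128906, 208.4422607421875), (52.92717361450195, 34.591583251953125), 62.05521011352539) foot ((497.2449035644531, 210.2169647216797), (38.340171813964844, 71.18309783935547), 9.434659004211426)
scene outer [ 537.7 -174.4] [208.1 147.8] 14.6 px [286. 214.]
scene hole [ 554.9 -168.5] [33.9 50.6] 15.3 px [283. 216.]
```

View pics/crop1.png

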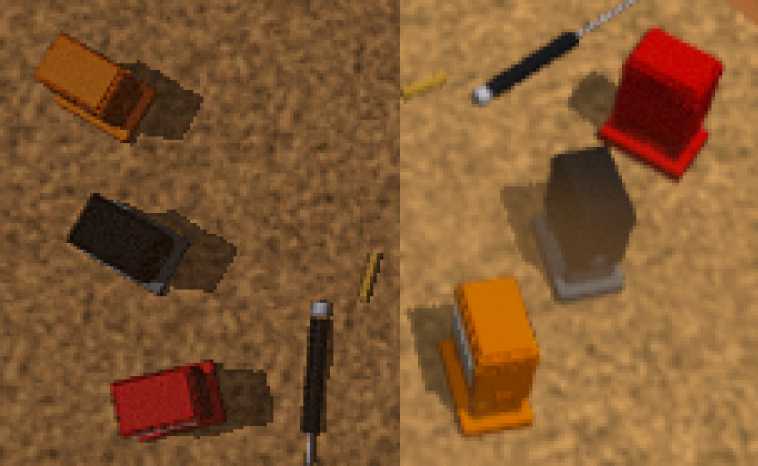

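The crop confirms it: black head on a grey foot at top-view (223,265), standing between the orange and red ones. Next I'll move over the box and then over the stamp, and measure each with the wrist camera.

```bash
cat >> h.py <<'E'
from scipy.spatial.transform import Rotation as Ro
def quat(psi): return (Ro.from_euler("z",psi,degrees=True)*Ro.from_euler("x",180,degrees=True)).as_quat()
def boxes(k,lo=120):
    hsv=cv2.cvtColor(k["color"],cv2.COLOR_BGR2HSV)
    wm=((hsv[...,2]>lo)&(hsv[...,1]<60)).astype(np.uint8)
    cs,hi=cv2.findContours(wm,cv2.RETR_CCOMP,cv2.CHAIN_APPROX_NONE); out=[]
    for i,x in enumerate(cs):
        if cv2.contourArea(x)<150: continue
        w=plane(k,x,5)[:,:2]; r=cv2.minAreaRect(np.float32(w))
        if abs(r[0][0]-530)<130 and abs(r[0][1]+170)<130 and max(r[1])<260:
            out.append(r); print("hole" if hi[0][i][3]>=0 else "outer",np.round(r[0],1),np.round(r[1],1),round(r[2],1),x.reshape(-1,2).mean(0).round())
    return out
E
python3 - <<'E'
from h import *
c=cam("top"); b=plane(c,[(398,273),(390,243)],5); print(b); boxes(c)
p=[b[0,0],b[0,1],330]
q1=arm.ik(p,quat(104.6)); q2=arm.ik([478,205,200],quat(63.2)); q3=arm.ik([b[0,0],b[0,1],30],quat(104.6)); print(q1,q2,q3)
arm.move_ptp(p,quat(104.6)); w=cam("wrist"); cv2.imwrite("pics/w1.png",w["color"]); print("wrist"); boxes(w)
print(arm.read_tcp_pos(),-w["R"].T@w["t"],arm.read_clock())
E
```

```text
[[ 479.98667456 -189.18837719    5.        ]
 [ 551.25502877 -169.85168034    5.        ]]
outer [ 480.5 -189.4] [57.  74.5] 14.6 [398. 273.]
outer [ 550.1 -171. ] [56.8 75. ] 14.6 [390. 244.]
hole [ 551.6 -168.6] [34.8 54.9] 14.6 [389. 243.]
outer [ 534.4 -175.1] [206.9 147.2] 14.6 [392. 251.]
hole [ 480.5 -189.2] [67.6 85.7] 14.6 [398. 273.]
hole [ 550.2 -171. ] [67.7 85.7] 14.6 [390. 244.]
[ 0.94420925  0.03111733 -0.63033611  1.5982147   0.01836448  1.51824648
  0.56795704] [ 0.63969899  0.2191698  -1.20984932  1.78306507  0.21354932  1.28627402
 -1.0906221 ] [ 0.84418843  0.28955022 -0.57824543  1.97513721  0.19574337  0.93121783
  0.42225314]
wrist
outer [ 552.  -171.5] [244.1 148. ] 14.4 [372. 184.]
hole [ 647.1 -148.7] [14.8 97.1] 14.5 [451. 186.]
[ 479.46448935 -190.8617472   329.59150761] [ 462.8449948  -125.46125224  471.6879811 ] 2.2
```

View pics/w1.png

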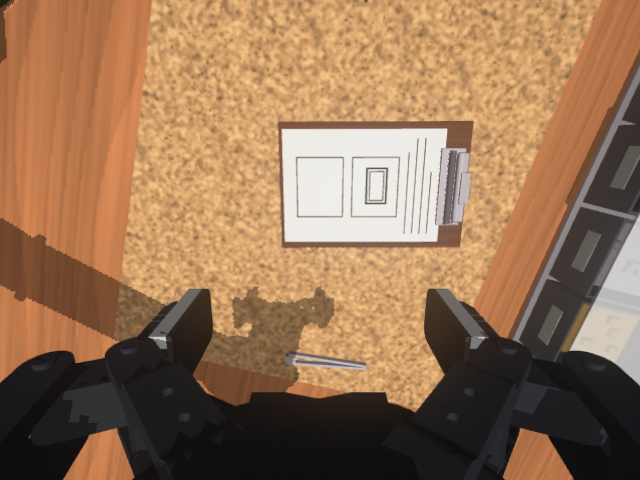

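Wrist view: the empty box is at (320,187), the printed one at (376,186) and the clip at the right. I'll refine the box with a higher threshold, then look at the stamp.

```bash
python3 - <<'E'
from h import *
print(arm.read_tcp_pos()); w=cam("wrist")
for lo in (170,200): print(lo); boxes(w,lo)
p=[478,205,230]; print(arm.ik([478,205,40],quat(63.2)),arm.ik([478,205,40],quat(-27)))
arm.move_ptp(p,quat(63.2)); arm.sleep(.3); print(arm.read_tcp_pos(),arm.read_clock())
w=cam("wrist"); cv2.imwrite("pics/w2.png",w["color"]); P=cloud(w); z=P[...,2]
near=np.hypot(P[...,0]-478,P[...,1]-205)<60
print(np.histogram(z[near],bins=[-10,5,9,15,20,80,85,90,95,100]))
for a,b in((86,99),(8,16)):
    m=(near&(z>a)&(z<b)).astype(np.uint8); m=cv2.morphologyEx(m,cv2.MORPH_OPEN,np.ones((3,3))).astype(bool)
    if m.sum()>20: r=cv2.minAreaRect(np.float32(P[m][:,:2])); print(a,m.sum(),np.median(z[m]),r)
E
```

```text
[ 479.46448935 -190.8617472   329.59150761]
170
outer [ 551.9 -169.6] [23.9 43.3] 14.3 [376. 186.]
outer [ 547.  -173.1] [233.8 147. ] 14.4 [369. 182.]
hole [ 552.1 -170.3] [30.5 49.9] 14.3 [376. 186.]
200
outer [ 552.  -169.5] [15.7 36. ] 16.6 [376. 186.]
outer [ 550.5 -171.9] [58.  74.9] 14.4 [374. 186.]
hole [ 552.1 -169.7] [31.6 51.1] 14.3 [376. 186.]
outer [ 480.8 -189.7] [58.2 74.9] 14.4 [320. 186.]
outer [ 537.9 -175.5] [214.1 147. ] 14.4 [380. 184.]
hole [ 481.1 -190.4] [64.3 81.5] 14.4 [320. 186.]
hole [ 550.8 -172.2] [64.5 82.7] 14.7 [374. 187.]
hole [ 593.3 -169.4] [  4.5 108.6] 14.5 [406. 192.]
hole [ 610.4 -156.1] [  4.5 125.7] 14.5 [422. 185.]
hole [ 600.9 -159.3] [  4.5 127.1] 14.5 [414. 186.]
[ 0.44311026  0.42545741 -1.03931122  1.94794293  0.43295413  1.0122928
 -1.26246004] [-1.37806316  0.39559245  1.07397178  2.00540029 -0.41948127  0.98227463
 -2.13784581]
[478.29702078 204.44113465 230.03940003] 4.0583
(array([6524,   28,  310,    0,  277,  151,  557, 2143,    0]), array([-10,   5,   9,  15,  20,  80,  85,  90,  95, 100]))
86 2519 91.251020036955 ((479.67193603515625, 205.31179809570312), (52.549442291259766, 34.66950988769531), 63.119388580322266)
8 295 11.21829043303957 ((491.8136291503906, 229.0100555419922), (8.170245170593262, 42.48116683959961), 63.173614501953125)
```

View pics/w2.png

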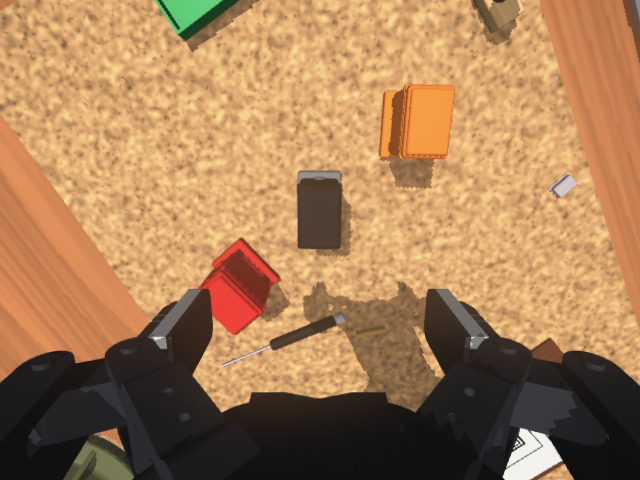

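The wrist view shows the black stamp at (320,210), square to the jaws, with the red (240,285) and orange (420,122) ones clear of the finger paths. Measurements agree: stamp (479, 205.3) with its y axis at 63.1°, box (480.8, -189.8) at 14.4°. I'll grasp the head and lift.

```bash
python3 - <<'E'
from h import *
q=quat(63.1); x,y=479,205.3
arm.move_linear([x,y,42],q,rate=120); arm.sleep(.2); t=arm.read_tcp_pos(); print(t,arm.read_ft_force())
arm.move_linear([2*x-t[0],2*y-t[1],42],q,rate=60)
print(arm.read_tcp_pos()); arm.grip(30,60); print(arm.read_opening(),arm.read_ft_force())
arm.sleep(.2); f0=arm.read_ft_force()
arm.move_linear([x,y,122],rate=80); arm.sleep(.3)
print(arm.read_opening(),f0,arm.read_ft_force(),arm.read_tcp_pos(),arm.read_clock())
w=cam("wrist"); s=cam("scene")
cv2.imwrite("pics/g1.png",np.hstack([cv2.resize(w["color"],(400,300)),cv2.resize(s["color"][200:350,320:520],(400,300))]))
E
```

```text
[479.30380192 205.32124748  42.38523173] [-0.36319041 -0.14659631 -0.52380371]
[478.72110615 205.23510847  42.05130711]
35.16884000699291 [ 0.07112765 -1.01690129  2.65956703]
35.412484343783 [ 0.33410661 -0.73802096  3.44925761] [-0.36653954  0.38128111 -1.30252168] [478.80386378 205.35465201 121.74205639] 8.4333
```

View pics/g1.png

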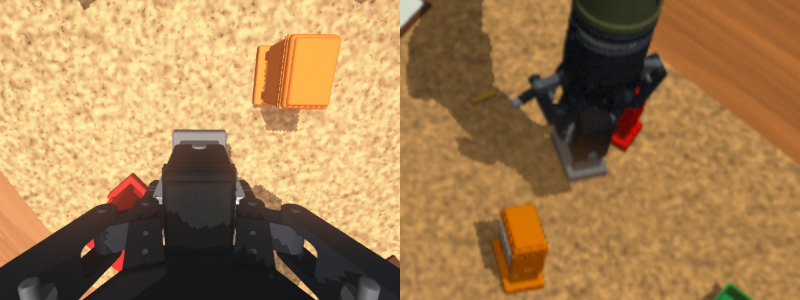

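The stamp is held level (left: the foot is visible beyond the jaws; right: clear of the bench and beside the undisturbed red one). I'll carry it over to hover above the box.

```bash
python3 - <<'E'
from h import *
q=quat(104.4); bx,by=480.8,-189.8
arm.move_linear([479,205.3,190],rate=120)
arm.move_linear([bx,by,190],q,rate=110)
arm.move_linear([bx,by,60],q,rate=80); arm.sleep(.4)
t=arm.read_tcp_pos(); print(t,Ro.from_quat(arm.read_ee_rot()).as_matrix().round(3).tolist(),arm.read_ft_force(),arm.read_opening(),arm.read_clock())
arm.move_linear([2*bx-t[0],2*by-t[1],49],q,rate=40); arm.sleep(.3); print(arm.read_tcp_pos())
w=cam("wrist"); cv2.imwrite("pics/p1.png",cv2.resize(w["color"][120:360,160:480],(800,600),interpolation=3))
E
```

```text
[ 480.82441292 -189.81953847   60.06135877] [[-0.249, 0.969, 0.0], [0.969, 0.249, -0.0], [-0.0, 0.0, -1.0]] [ 0.31964101  0.69467979 -1.50675752] 35.31645735153662 15.1667
[ 480.90030184 -189.83190043   49.1481428 ]
```

View pics/p1.png

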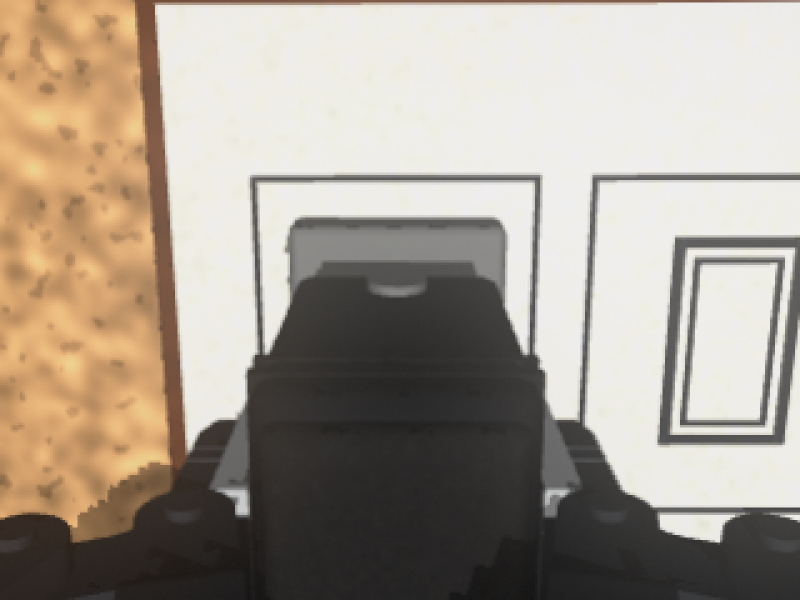

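The foot sits centred left to right in the empty box (gaps 36 and 35 px) and square to it. I'll check the far gap by ray, then press under force control.

```bash
python3 - <<'E'
from h import *
w=cam("wrist"); f=lambda u,v:(160+u/2.5,120+v/2.5)
b=np.array([480.8,-189.8]); a=np.radians(14.4); R=np.array([[np.cos(a),np.sin(a)],[-np.sin(a),np.cos(a)]])
print("foot far edge",R@(plane(w,[f(398,220)],19)[0,:2]-b),R@(plane(w,[f(398,220)],7)[0,:2]-b),"box line",R@(plane(w,[f(398,178)],5)[0,:2]-b))
E
```

```text
foot far edge [ 0.65228951 32.53315051] [ 0.68335646 30.09061425] box line [ 0.69268093 38.67162718]
```

The foot's far edge is at 32.5 mm (31 expected) and the box line at 38.7 mm, so the centring is within about 1.5 mm. Pressing now.

```bash
python3 - <<'E'
from h import *
q=quat(104.4); t=arm.read_tcp_pos(); x,y=480.8,-189.8
f0=np.array(arm.read_ft_force())[2]; z=46
while z>=26:
    arm.move_linear([x,y,z],q,rate=40); arm.sleep(.1); f=np.array(arm.read_ft_force())[2]-f0
    print(z,arm.read_tcp_pos().__getitem__(2),round(f,1))
    if f>24: break
    z-=2 if f<11 else 0.7
arm.sleep(.4); print(arm.read_ft_force(),arm.read_tcp_pos(),arm.read_opening(),arm.read_clock())
w=cam("wrist"); cv2.imwrite("pics/p2.png",cv2.resize(w["color"][120:360,160:480],(640,480),interpolation=3))
E
```

```text
46 46.512454229688636 4.3
44 44.35642567403257 5.3
42 42.3919529330296 6.8
40 40.51861920198639 7.1
38 38.640883942421766 8.2
36 36.780936546754944 9.3
34 34.91030922374136 10.7
32 33.01431797935776 12.0
31.3 32.36719656809886 11.2
30.6 31.69952924093366 12.4
29.900000000000002 31.084666935192367 12.9
29.200000000000003 30.983762925450115 18.3
28.500000000000004 30.933740555956394 23.8
27.800000000000004 30.860675916456152 30.1
[-5.85803086  2.54398722 29.11734924] [ 481.66246791 -190.04744734   30.87300009] 35.56550601920834 21.2917
```

View pics/p2.png

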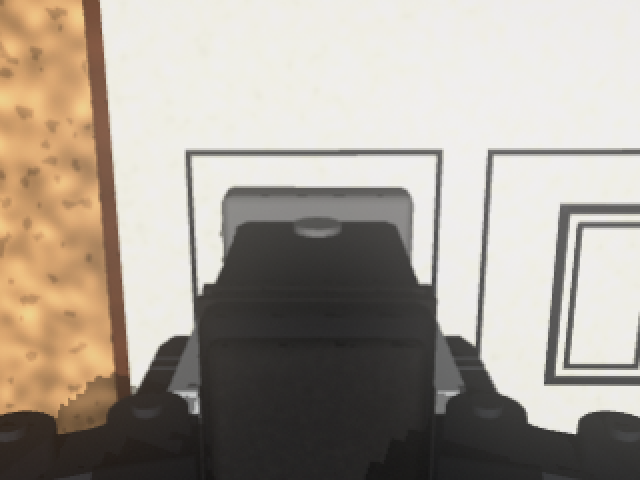

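The force rises stiffly at TCP z = 31.0, 16 mm below contact, so the head is at its stop. The foot is still centred in the box. Releasing and lifting straight up.

```bash
python3 - <<'E'
from h import *
q=quat(104.4); x,y=480.8,-189.8
arm.move_linear([x,y,47],q,rate=25); arm.sleep(.3); print(arm.read_tcp_pos(),arm.read_ft_force())
arm.move_linear([x,y,147],q,rate=60); arm.sleep(1)
print(arm.read_tcp_pos(),arm.read_ft_force(),arm.read_opening(),np.abs(arm.read_dq()).max(),Ro.from_quat(arm.read_ee_rot()).as_matrix()[:,2],arm.read_clock())
w=cam("wrist"); s=cam("scene"); t=cam("top")
cv2.imwrite("pics/e1.png",np.vstack([np.hstack([cv2.resize(w["color"],(400,300)),cv2.resize(s["color"][130:280,190:390],(400,300))]),cv2.resize(t["color"][140:365,100:540],(800,409))])[:600])
E
```

```text
[ 480.70409003 -189.76066214   46.87097175] [ 1.5996989  -0.50861554  3.19855277]
[ 480.80450339 -189.78575277  147.02208628] [-0.10014559 -0.29750775 -0.92921649] 35.37437968686373 0.0014117216191747825 [-9.85300962e-06 -3.08663452e-05 -9.99999999e-01] 25.375
```

View pics/e1.png

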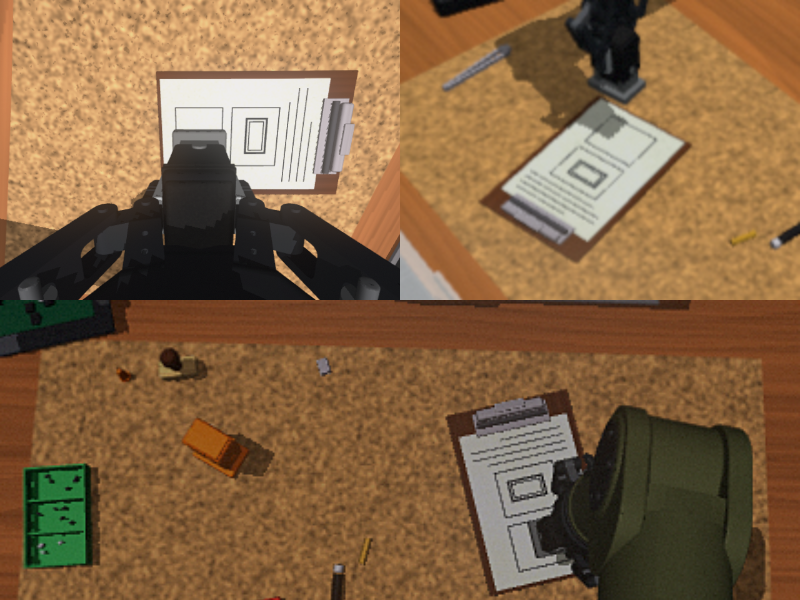

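The stamp hangs level above the box, clear of the card. The bystanders in view are in place. Handing in.

```bash
python3 - <<'E'
from h import *
print(arm.read_clock()); arm.close_job()
E
```

```text
25.525
the job is handed in; nothing more can be done
```

I stamped the empty box with the black-headed stamp and handed the job in at 25.5 s of the 51 s allowed; no verdict is reported.

- **Placing:** the foot stood centred and square in the box. The side gaps were equal, and its far edge was within about 1.5 mm of where it should be.
- **Press:** the force climbed to about 13 N, then rose stiffly to 30 N after 16 mm of travel, so the head reached its stop.
- **Finish:** the stamp is held about 100 mm above the card over the box, level and motionless. The gripper is closed on the head at 35.4 mm. The wrist force is about −0.9 N, in line with the weight of the stamp alone.

I judged the head to be up from the similar wrist view and the force falling back to about 3 N on release; I did not measure it. I could not see a new print in the box: the stamp and its shadow hide part of it, and the visible part shows no ink. In the last picture the bystanders in view looked undisturbed. I judged that by eye, and the driver was partly out of frame.

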